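Stand the curing light on its charger

TASK

Put the curing light that lies on the bench back on charge. First lay it in the inclined rest, foot down and fully home against the stop, and let go of it there so that you can regrip it at a new angle; then stand it upright on the charger, its foot centred on the steel pad and square with it. Lower it until it stands before you let go, do not drop it onto the charger, and do not disturb the other things on the bench.

Things in the scene. Friction and masses are not known exactly. Their poses are not given: they have to be found in the camera images.
- light: Cordless curing light, a rigid wand 165 mm long, 0.13-0.25 kg, lying on the bench: white square handle 28 x 28 x 120 mm with one flat end (the foot), a thin round tip at the other. Origin on the handle's axis, 60 mm from the foot, 14 mm above the bench when lying. Own x: foot to tip; y, z square to its faces. It lies with the tip to the robot's left, within 45 degrees.
- light_foot (a point): centre of the wand's flat foot end; same axes as the wand. Centre of mass about 62 mm from the foot
- light_tip (a point): far end of the wand's tip, 165 mm from the foot. From the handle: aluminium collar 22 mm wide, 12 mm long, then a black tube 10 mm wide, 33 mm long
- rest: Inclined rest, fixed: base plate 150 x 80 x 8 mm, origin under its centre. A ramp 100 mm long, 20 mm wide (narrower than the wand, so fingers can straddle both) climbs at 45 degrees to own +x, which points to the robot's left within 25 degrees. A stop plate square to the ramp, 26 mm high, closes its lower end. The wand lies on the ramp, foot down on the stop, tip up.
- rest_seat (a point): where the centre of the wand's foot is when it is home: 14 mm out from the ramp, on the stop's face, 38 mm above the bench; axes as the rest. A seated wand's axis runs along (1, 0, 1)/sqrt 2. Two side cheeks run 36 mm up from the stop, 28 mm high, 36 mm apart inside, 46 mm outside; above them the sides are open. Friction can keep the wand from sliding home.
- charger: The charger, fixed to the bench: low grey plate 100 x 75 x 10 mm (long along own x), origin under its centre. In its middle a flat square steel contact pad, 34 x 34 mm, sides along own x and y, top 15 mm above the bench, without rim.
- charger_pad (a point): centre of the top of the contact pad; same axes as the charger
- model: a plaster dental model, 62 x 58 x 26 mm, loose; origin under its centre; a bystander
- brush: a small brush, 150 mm long, lying loose; origin under it; a bystander
- bowl: a small round rubber mixing bowl, 52 mm wide, 30 mm high, loose; origin under its centre; a bystander
- pot: a small lidded ceramic pot, 42 mm wide, 35 mm high, loose; origin under its centre; a bystander
- jar: a closed glass jar with a black cap, 68 mm wide, 110 mm high, loose; origin under its centre; a bystander
- beaker: a clear plastic beaker, 56 mm wide, 75 mm high, loose; origin under its centre; a bystander
- spatula: a mixing spatula, 190 mm long, lying loose; origin under it; a bystander
There are look-alikes about, which are no part of the job. Leave any blue or orange look-alike of the light alone.

How it is judged (in metres and radians):
On the way:
1. the curing light lies in the rest, foot against the stop (within 6 mm), along the ramp, and is let go (distance between light_foot and rest_seat below 0.006 m and angle between the y axis of light and the y axis of rest, either way round below 0.2 rad and angle between light's own x axis and vertical between 0.67 and 0.9 rad and contact force between light and the fingers below 0.05 N and linear speed of light below 0.02 m/s), for 0.3 s.
At the end, for the whole second after the job is handed in: the curing light stands still and upright (within 2.3 degrees), tip up, foot on the charger's pad (within 3 mm in height), centred within 5 mm and square with the pad within 10 degrees (any of the four ways round), let go (horizontal distance between light_foot and charger_pad below 0.005 m and z of light_foot in the frame of charger_pad between -0.003 and 0.003 m and angle between light's own x axis and vertical below 0.04 rad and (angle between the y axis of light and the x axis of charger, either way round below 0.17 rad or angle between the y axis of light and the y axis of charger, either way round below 0.17 rad) and contact force between light and the fingers below 0.05 N and linear speed of light below 0.01 m/s); the robot touches nothing.
It fails at once if the curing light is let go above the charger's pad (foot more than 6 mm over it) (horizontal distance between light_foot and charger_pad below 0.03 m and z of light_foot in the frame of charger_pad above 0.006 m and contact force between light and the fingers below 0.05 N).
It fails at once if a bystander is moved more than 30 mm (distance of any of model, brush, bowl, pot, jar, beaker, spatula from where it was at the start of the episode above 0.03 m).
It also fails if it takes over 62 s, if anything falls off the work surface, if the arm or the gripper's body presses on something with over 40 N, if the wrist force passes 120 N, or if a joint passes its speed limit or range.

ROBOT

A 6-joint arm with a two-finger parallel gripper is mounted at the origin on the work surface. World frame = base frame: x ahead of the robot, y to its left, z up, the work surface at z = 0. Lengths are in mm, angles in degrees, forces in N, time in s.
With the tool pointing down it reaches from about 350 to 850 mm from the base axis. Payload 8.1 kg.
Tool frame: the origin (TCP) lies at the very end of the fingers, on their centre line; the grasp point (between the pads) lies 19 mm behind it; z points along the fingers, y is the line along which they close (so a half turn about z gives the same grasp; the last joint's range is limited). The gripper opens to 85 mm and grips with 20 to 120 N. Pads are 22 mm wide; open, the fingers measure 114 mm over their backs; the gripper's body (76 mm by 85 mm) begins 54 mm behind the grasp point. The pads swing forward as they close: fully open they stand 13 mm farther back than shut.
Start: joints at [-75.711, 7.471, 85.268, -0, 87.261, -4.893], TCP at [197.168, -566.683, 231.292] pointing down, gripper open.
Joint ranges: [-169.43, 169.43], [-51.17, 129.36], [1.28, 143.12], [-76.62, 256.62], [0, 156.53], [-152.29, 152.29]. Speed limits (degrees/s): [136.94, 136.94, 159.86, 180, 180, 180].

INTERFACE

Orientations are given as [roll, pitch, yaw] about the fixed x, y, z axes, in that order (R = Rz(yaw) Ry(pitch) Rx(roll)).
In Python, from bench import sense, eyes, job, models gives the robot as it stands. The module is installed in compiled form; this text tells all that it offers.
- The arm moves only by the tool apply_moves, never from a script. Its argument "rows" is a list of rows, each a list of 6 numbers: the shift along the tool's x, y, z in mm, then the turn, a rotation vector about the tool's x, y, z in rad. In form: [[dx, dy, dz, rx, ry, rz], ...]. A call has exactly 5 rows; each row shifts and turns the commanded pose from where the row before left it, along the tool's axes as they then stand; what a row does not reach is not made up. A row lasts 1/8 s, in which the tool goes at most 62.5 mm and 10.7 degrees, less where a joint would pass 70% of its speed; a pose out of reach is approached as far as the arm can. A call is refused whole if a number of a shift passes 62.5 or a number of a turn 0.188, either way. A call with a gripper value outside its range is refused whole. "fingers" is the finger opening in mm, from 0 to 85.4, set as the call begins (left out, the last holds). The fingers move at their own pace and stop on an object; "grip_force" is the grip in N (left out, the last holds). Time passes only in rows, so rows that do not move let the fingers close, or fill a call up. It gives the time, the measured TCP pose, the force, the opening and the grip force at its end, in the units of the state.
- sense(): the state, without advancing time (a new reading comes with each control period).
- eyes.snapshot(name): name is "scene" or "top" or "wrist"; returns (picture, depth): 480x640x3 uint8, red, green, blue; 480x640 float32, mm along the optical axis (not along the pixel's ray), 0 where there is no reading.
- eyes.get_calibration(name): a dict with "intrinsics" (3x3 intrinsics, pixels), "D" ([k1, k2, p1, p2, k3] as OpenCV has them; the pictures are not rectified), "R" (3x3) and "t" (3): a world point X has camera coordinates R X + t; the wrist camera has in their place "mount" (4x4, takes a point from camera to tool coordinates, whose origin is the TCP and whose axes are the flange's). Camera axes: x right, y down, z forward; pixel columns grow to the right and rows downward; lengths in mm; the calibration is good to about 2 mm. A picture is of the moment at which its call begins: read the wrist's pose just before it. get_calibration takes no time and is no camera call.
- job.hand_in(): hands the job in; it is judged then, once.
Trained networks look in the newest picture that a camera, given by its name, has taken for a name from the list of things; names that differ only in an ending like _2 or _b are one class to them, and where a whole thing is asked for, a point or a joint stands for the part that bears it (a point fixed in the world has none). Each returns a list of dicts, best first, with "confidence" (0 to 1); they miss things now and then, are a little off and sometimes report something else, mostly with a low value. They report only what shows in the picture. A call takes as long as a camera call. They do not tell look-alikes from the thing itself.
- models.boxes_of(name, camera): "xyz" ([x, y, z] in mm, in world coordinates, good to about 4 mm: the middle of the surface that is visible of it).
- models.cut_out(name, camera): "pixels" (480x640 bool, what is visible of it).
- models.place_of(name, camera): "xyz" ([x, y, z] in mm, in world coordinates, good to about 4 mm: a listed point, or the origin of a listed thing).
The state is a dict: "time": time; "joint_pos": joint angles; "qd": joint speeds; "joint_efforts": joint torques, N m; "tool_pos": TCP position; "tcp_rot": TCP orientation; "ft_force": force on the tool from outside, world axes, zero at the start; "wrist_torque": the same for the moment, N m; "finger_gap": finger opening in mm; "grip_force": force on a finger pad.
Only numpy, scipy, OpenCV 4.12 (cv2) and the standard library are available. Lean on these libraries where they do the work, as an engineer would, in place of code of your own. Each camera call takes 0.05 s, during which the arm holds its last target. There are 200 camera calls.

## Working session

There is one attempt and no reset: what is moved stays moved. The work goes in short steps, Python scripts to look and compute and a tool call to move; the robot and the scene stay as the last step left them, time stands still between calls to the robot, and variables do not carry over. Pictures are saved under pics/ and viewed, at most 10 in all, crops included, and the job is handed in when it is done.

Besides the shell and the picture viewer there is one more tool, called after "Request:" by a JSON object that holds its "name" and its "arguments". apply_moves: Moves the arm, as the interface text tells. Its arguments: {"type":"object","properties":{"rows":{"type":"array"},"fingers":{"type":"number"},"grip_force":{"type":"number"}},"required":["rows"]}

```bash
mkdir -p pics; cat > h.py <<'E'
import numpy as np, cv2
from bench import sense, eyes, job, models
from scipy.spatial.transform import Rotation as Ro
def cloud(name, s=None):
    s=s or sense(); im,d=eyes.snapshot(name); c=eyes.get_calibration(name)
    v,u=np.mgrid[0:480,0:640]
    p=cv2.undistortPoints(np.stack([u,v],-1).reshape(-1,1,2).astype(np.float64),np.array(c["intrinsics"]),np.array(c["D"])).reshape(480,640,2)
    P=np.dstack([p*d[...,None],d]).astype(float)
    if name=="wrist":
        M=np.array(c["mount"]); R=Ro.from_euler('xyz',s["tcp_rot"],degrees=True).as_matrix()
        P=(P@M[:3,:3].T+M[:3,3])@R.T+np.array(s["tool_pos"])
    else: P=(P-np.array(c["t"]))@np.array(c["R"])
    P[d==0]=np.nan
    return im,P
def save(im,f): cv2.imwrite("pics/"+f,im[...,::-1])
E
python3 - <<'E'
from h import *
print(sense())
for cam in ["top","scene"]:
    im,P=cloud(cam); save(im,cam+"1.png"); np.save(cam+"P.npy",P); np.save(cam+"I.npy",im)
    for n in ["light","light_foot","light_tip","rest","rest_seat","charger","charger_pad"]:
        for r in models.place_of(n,cam)[:4]: print(cam,n,np.round(r["xyz"]),round(r["confidence"],2))
print(sense()["time"], eyes.get_calibration("wrist"))
E
```

```text
{'time': 0.0, 'joint_pos': array([-7.57095267e+01,  7.51496677e+00,  8.53311815e+01,  1.41852986e-03,
        8.72612928e+01, -4.89397017e+00]), 'qd': array([ 0.00919287,  0.01113452, -0.04777647,  0.04513072,  0.03680131,
        0.05021143]), 'joint_efforts': array([-4.43241288e-04, -5.69407010e+01, -5.00543618e+01, -2.81649436e-04,
        1.51442410e-02, -7.92522570e-06]), 'tool_pos': array([ 197.0477366 , -566.12631666,  230.22767643]), 'tcp_rot': array([-1.79893071e+02, -1.05776325e-02,  1.91843645e+01]), 'ft_force': array([ 0.22974972, -0.16251637, -0.16330018]), 'wrist_torque': array([0.01269112, 0.03753172, 0.01990786]), 'grip_force': 0.0, 'finger_gap': 85.42309721929914}
top light [560. 441.  18.] 0.63
top light [315. 129.  11.] 0.6
top light_foot [289.  74.  13.] 0.85
top light_foot [613. 481.  17.] 0.75
top light_foot [552. 269.  16.] 0.57
top light_foot [494.   2.   7.] 0.31
top light_tip [481. 375.  16.] 0.96
top light_tip [395. 303.  16.] 0.95
top light_tip [360. 226.  17.] 0.93
top light_tip [802.  97.  -1.] 0.55
top rest [493.   3.   4.] 0.79
top rest_seat [531.   8.
[... 631 characters left out ...]
-342.   14.] 0.73
scene charger_pad [556. 264.  11.] 0.25
scene charger_pad [759. 337.   0.] 0.2
0.8 {'intrinsics': array([[373.59986514,   0.        , 322.79062137],
       [  0.        , 373.59986514, 238.16082926],
       [  0.        ,   0.        ,   1.        ]]), 'D': array([-0.06627671,  0.        ,  0.        ,  0.        ,  0.        ]), 'mount': array([[ 1.29772366e-04, -9.65176281e-01, -2.61600326e-01,
         6.64892435e+01],
       [ 9.99999844e-01,  2.67569207e-04, -4.91127473e-04,
        -3.94792880e-01],
       [ 5.44020780e-04, -2.61600221e-01,  9.65176164e-01,
        -1.42643576e+02],
       [ 0.00000000e+00,  0.00000000e+00,  0.00000000e+00,
         1.00000000e+00]])}
```

View pics/top1.png

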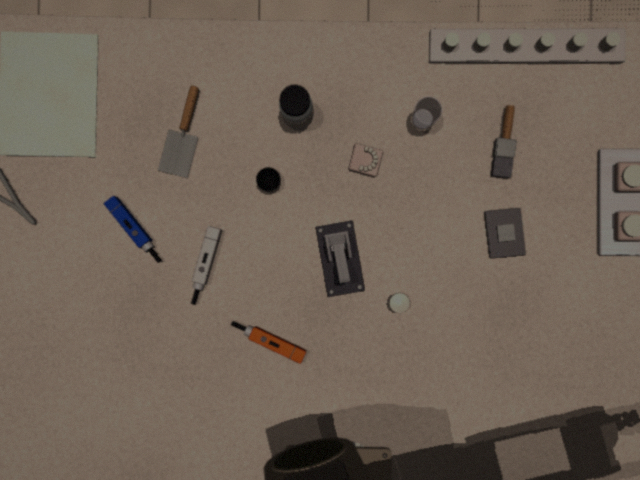

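View pics/scene1.png

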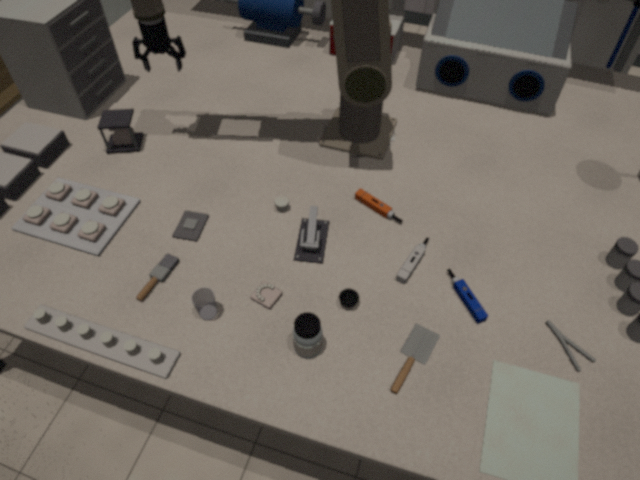

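The top view shows the white light at (207,262) with foot (213,230) and tip (195,302). The rest is at (340,258), the charger at (505,232), and the blue (130,228) and orange (270,342) look-alikes stay put. Next I'll fit positions from the cloud.

```bash
cat >> h.py <<'E'
def rect(P,m):
    q=P[m]; q=q[np.isfinite(q[:,0])]
    r=cv2.minAreaRect(q[:,:2].astype(np.float32)); return [np.round(x,1) for x in r], np.round(np.median(q[:,2]),1), len(q)
def near(P,c,r,z0,z1): return (np.hypot(P[...,0]-c[0],P[...,1]-c[1])<r)&(P[...,2]>z0)&(P[...,2]<z1)
E
python3 - <<'E'
from h import *
for cam in ["top","scene"]:
    im=np.load(cam+"I.npy");P=np.load(cam+"P.npy")
    print(cam,"bench z",np.nanmedian(P[near(P,(420,-200),60,-20,20)][:,2]))
    print("light",rect(P,near(P,(474,286),110,10,45)))
    print("handle",rect(P,near(P,(495,281),110,22,45)))
    print("charger",rect(P,near(P,(552,-340),80,5,25)))
    print("pad",rect(P,near(P,(552,-340),30,13,25)))
    print("rest",rect(P,near(P,(493,3),100,4,14)))
    m=near(P,(493,3),110,25,200);q=P[m];print("ramp",rect(P,m)); 
    for n in ["jar","pot","bowl","model","brush","beaker","spatula"]:
        for r in models.place_of(n,cam)[:1]: print(n,np.round(r["xyz"]),round(r["confidence"],2))
print(sense()["time"])
E
```

```text
top bench z 0.7448803502661804
light ([array([492.7, 296.9]), array([141.2, 145.1]), np.float64(40.3)], np.float64(27.6), 1078)
handle ([array([496.1, 295.3]), array([127.5, 139.4]), np.float64(43.7)], np.float64(28.5), 862)
charger ([array([ 548.6, -342.9]), array([147. , 153.1]), np.float64(66.5)], np.float64(11.0), 1824)
pad ([array([ 551.7, -339.5]), array([56.1, 56.9]), np.float64(44.2)], np.float64(15.2), 317)
rest ([array([492. ,   3.6]), array([194.9, 193.5]), np.float64(88.2)], np.float64(8.3), 2261)
ramp ([array([497.8,   2.9]), array([98.5, 47.7]), np.float64(11.1)], np.float64(54.5), 744)
jar [798.  98.  -1.] 0.6
pot [ 402. -117.    3.] 0.63
bowl [656. 154.   1.] 0.94
model [698. -48.   0.] 0.84
brush [ 745. -344.    0.] 0.64
beaker [ 791. -167.    2.] 0.76
spatula [760. 336.   3.] 0.69
scene bench z -0.13775575947937888
light ([array([494.6, 296.2]), array([140.2, 143.9]), np.float64(40.6)], np.float64(26.6), 551)
handle ([array([503.6, 294.5]), array([106.6, 131.4]), np.float64(48.8)], np.float64(27.5), 415)
charger ([array([ 551. , -344.1]), array([124.3, 128.5]), np.float64(74.5)], np.float64(10.0), 727)
pad ([array([ 548.5, -340.4]), array([49.6, 45.2]), np.float64(10.4)], np.float64(15.0), 110)
rest ([array([496.4,   7.8]), array([187.3, 175. ]), np.float64(13.2)], np.float64(7.7), 891)
ramp ([array([500.1,   2.8]), array([97.5, 47.4]), np.float64(11.4)], np.float64(56.2), 445)
jar [798.  97.  -1.] 0.58
pot [ 409. -119.   -1.] 0.62
bowl [653. 154.   2.] 0.63
brush [ 741. -337.   -0.] 0.8
beaker [ 790. -168.    3.] 0.58
spatula [758. 335.   3.] 0.56
1.5
```

```bash
cat >> h.py <<'E'
from scipy.spatial.transform import Slerp
def down(yaw,tilt=0):  # tool x at heading yaw; tilt>0 turns about tool y (raises tool x)
    return Ro.from_euler('xyz',[180,0,yaw],degrees=True)*Ro.from_rotvec([0,np.radians(tilt),0])
def plan(wps,p0=None,R0=None):
    s=sense(); p=np.array(s["tool_pos"]) if p0 is None else np.array(p0,float)
    R=Ro.from_euler('xyz',s["tcp_rot"],degrees=True) if R0 is None else R0
    rows=[]
    for q,R1,n in wps:
        q=np.array(q,float); sl=Slerp([0,1],Ro.concatenate([R,R1])); pa,Rc=p,R
        for i in range(1,n+1):
            pn=p+(q-p)*i/n; Rn=sl(i/n)
            d=np.r_[np.round(Rc.inv().apply(pn-pa),1),np.round((Rc.inv()*Rn).as_rotvec(),4)]
            rows.append(d); pa=pa+Rc.apply(d[:3]); Rc=Rc*Ro.from_rotvec(d[3:])
        p,R=pa,Rc
    while len(rows)%5: rows.append(np.zeros(6))
    for k in range(0,len(rows),5): print([[float(x)+0 for x in r] for r in rows[k:k+5]])
    print("max",np.abs(rows).max(0))
def st():
    s=sense(); print(round(s["time"],2),np.round(s["tool_pos"],1),np.round(s["tcp_rot"],2),"q",np.round(s["joint_pos"],1),"gap",round(s["finger_gap"],1),round(s["grip_force"],1),"F",np.round(s["ft_force"],1))
E
python3 - <<'E'
from h import *
plan([((450,-150,230),down(93),10),((495,285,190),down(167),10)])
E
```

```text
[[37.6, -31.0, 0.1, 0.0, 0.0, -0.1288], [41.2, -26.0, 0.2, 0.0, 0.0, -0.1289], [44.3, -20.5, 0.1, 0.0, 0.0, -0.1288], [46.5, -14.6, 0.1, 0.0, 0.0, -0.1288], [48.0, -8.5, 0.1, 0.0, 0.0, -0.1289]]
[[48.6, -2.2, 0.2, 0.0, 0.0, -0.1288], [48.6, 4.0, 0.1, 0.0, 0.0, -0.1289], [47.7, 10.2, 0.1, 0.0, 0.0, -0.1288], [45.9, 16.3, 0.1, -0.0001, 0.0, -0.1288], [43.5, 22.0, 0.2, 0.0, 0.0, -0.1289]]
[[43.2, 6.8, 4.0, 0.0, 0.0, -0.1292], [42.0, 12.3, 4.0, 0.0, 0.0, -0.1291], [40.0, 17.5, 4.0, 0.0, 0.0, -0.1292], [37.5, 22.6, 4.0, 0.0, 0.0, -0.1291], [34.2, 27.3, 4.0, 0.0, 0.0, -0.1292]]
[[30.4, 31.4, 4.0, 0.0, 0.0, -0.1291], [26.2, 35.0, 4.0, 0.0, 0.0, -0.1292], [21.3, 38.2, 4.0, 0.0, 0.0, -0.1291], [16.4, 40.6, 4.0, 0.0, 0.0, -0.1292], [10.9, 42.3, 4.0, 0.0, 0.0, -0.1291]]
max [4.860e+01 4.230e+01 4.000e+00 1.000e-04 0.000e+00 1.292e-01]
```

Request:
{"name": "apply_moves", "arguments": {"rows": [[37.6,-31,0,0,0,-0.129],[41.2,-26,0,0,0,-0.129],[44.3,-20.5,0,0,0,-0.129],[46.5,-14.6,0,0,0,-0.129],[48,-8.5,0,0,0,-0.129]]}}

```text
time: 2.12
tool_pos: [324.2, -356.9, 231.5]
tcp_rot: [180.0, 0.0, 56.4]
ft_force: [1.8, -0.6, -0.2]
finger_gap: 85.6
grip_force: 0.0
```

Request:
{"name": "apply_moves", "arguments": {"rows": [[48.6,-2.2,0,0,0,-0.129],[48.6,4,0,0,0,-0.129],[47.7,10.2,0,0,0,-0.129],[46,16.3,0,0,0,-0.129],[43.5,22,0,0,0,-0.129]]}}

```text
time: 2.75
tool_pos: [450.4, -148.3, 231.6]
tcp_rot: [180.0, 0.0, 93.3]
ft_force: [0.4, -0.1, 0.4]
finger_gap: 85.5
grip_force: 0.0
```

Request:
{"name": "apply_moves", "arguments": {"rows": [[43.2,6.8,4,0,0,-0.129],[42,12.3,4,0,0,-0.129],[40,17.5,4,0,0,-0.129],[37.5,22.6,4,0,0,-0.129],[34.2,27.3,4,0,0,-0.129]]}}

```text
time: 3.38
tool_pos: [472.0, 69.3, 211.4]
tcp_rot: [180.0, 0.0, 130.3]
ft_force: [0.6, -0.6, -0.1]
finger_gap: 85.4
grip_force: 0.0
```

Request:
{"name": "apply_moves", "arguments": {"rows": [[30.4,31.4,4,0,0,-0.129],[26.2,35,4,0,0,-0.129],[21.3,38.2,4,0,0,-0.129],[16.4,40.6,4,0,0,-0.129],[10.9,42.3,4,0,0,-0.129]]}}

```text
time: 4.0
tool_pos: [494.4, 286.9, 191.3]
tcp_rot: [180.0, 0.0, 167.3]
ft_force: [0.5, -0.4, -0.4]
finger_gap: 85.1
grip_force: 0.0
```

```bash
python3 - <<'E'
from h import *
st(); im,P=cloud("wrist"); save(im,"w1.png"); np.save("w1P.npy",P); np.save("w1I.npy",im)
for n in ["light_foot","light_tip","light"]:
    for r in models.place_of(n,"wrist")[:2]: print(n,np.round(r["xyz"],1),round(r["confidence"],2))
for r in models.cut_out("light","wrist")[:2]:
    m=r["pixels"]; q=P[m]; print(r["confidence"],m.sum(),rect(P,m),rect(P,m&(P[...,2]>20)))
st()
E
```

```text
4.0 [494.4 286.9 191.3] [1.7999e+02 2.0000e-02 1.6726e+02] q [ 25.    4.3  92.8  -0.   82.8 -52.3] gap 85.1 0.0 F [ 0.5 -0.4 -0.4]
light_foot [289.   71.   14.5] 0.82
light_foot [553.2 263.3  11.5] 0.62
light_tip [481.9 373.1  11. ] 0.93
light_tip [359.  221.6  10.3] 0.91
light [498.  277.9   9.3] 0.97
light [310.2 126.7  16.6] 0.8
0.83 6804 ([array([323., 150.]), array([165.5,  33.1]), np.float64(65.0)], np.float64(27.7), 6785) ([array([324.2, 148.8]), array([164.2,  28.7]), np.float64(65.6)], np.float64(28.0), 5826)
0.8 5626 ([array([480.7, 281.7]), array([ 31.8, 177.2]), np.float64(75.2)], np.float64(27.7), 5606) ([array([476.4, 283.4]), array([ 28.1, 161.5]), np.float64(75.2)], np.float64(27.9), 4926)
4.25 [494.2 285.1 191.2] [-1.7997e+02 -1.0000e-02  1.6697e+02] q [ 24.8   4.2  93.   -0.   82.9 -52.1] gap 85.3 0.0 F [-0. -1.  0.]
```

View pics/w1.png

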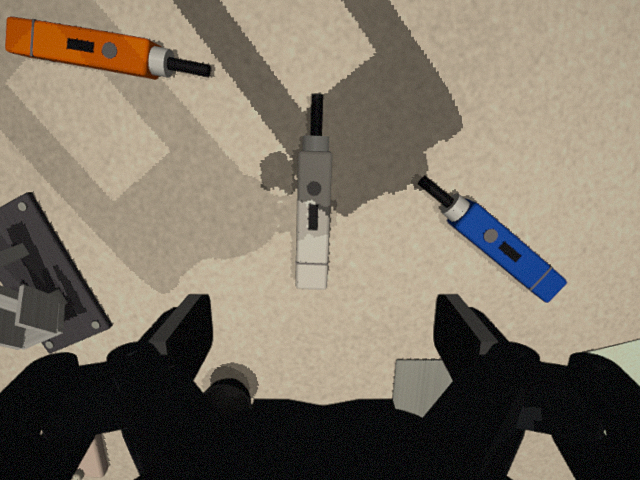

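The wrist view shows the white light with its foot at (312,288) and tip at (316,95), between the open fingers. The fit gives the foot near (554,263) with heading 165.2°.

```bash
python3 - <<'E'
from h import *
plan([((484.4,281.4,60),down(165.2),5),((484.4,281.4,4),down(165.2),5)])
E
```

```text
[[1.7, -1.1, 26.2, -0.0001, 0.0, 0.0062], [1.8, -1.2, 26.3, -0.0001, 0.0, 0.0062], [1.7, -1.2, 26.2, -0.0002, -0.0001, 0.0062], [1.7, -1.2, 26.2, -0.0001, 0.0, 0.0062], [1.8, -1.2, 26.3, -0.0001, 0.0, 0.0062]]
[[0.0, 0.0, 11.2, 0.0, 0.0, 0.0], [0.0, 0.0, 11.2, 0.0, 0.0, 0.0], [0.0, 0.0, 11.2, 0.0, 0.0, 0.0], [0.0, 0.0, 11.2, 0.0, 0.0, 0.0], [0.0, 0.0, 11.2, 0.0, 0.0, 0.0]]
max [1.80e+00 1.20e+00 2.63e+01 2.00e-04 1.00e-04 6.20e-03]
```

Request:
{"name": "apply_moves", "arguments": {"rows": [[1.7,-1.2,26.2,0,0,0.006],[1.8,-1.2,26.2,0,0,0.006],[1.7,-1.2,26.2,0,0,0.006],[1.7,-1.2,26.2,0,0,0.006],[1.8,-1.2,26.2,0,0,0.007]]}}

```text
time: 4.88
tool_pos: [484.9, 280.2, 60.0]
tcp_rot: [180.0, 0.0, 165.1]
ft_force: [-0.0, 0.4, 0.1]
finger_gap: 85.3
grip_force: 0.0
```

Request:
{"name": "apply_moves", "arguments": {"rows": [[0,0,13,0,0,0],[0,0,13,0,0,0],[0,0,13,0,0,0],[0,0,11,0,0,0],[0,0,5,0,0,0]]}}

```text
time: 5.5
tool_pos: [484.1, 281.4, 4.5]
tcp_rot: [-180.0, -0.0, 165.2]
ft_force: [-0.4, -0.4, -0.1]
finger_gap: 85.6
grip_force: 0.0
```

Request:
{"name": "apply_moves", "arguments": {"rows": [[0,0,0,0,0,0],[0,0,0,0,0,0],[0,0,0,0,0,0],[0,0,0,0,0,0],[0,0,0,0,0,0]], "fingers": 10, "grip_force": 50}}

```text
time: 6.12
tool_pos: [485.0, 281.8, 6.0]
tcp_rot: [180.0, 0.1, 165.2]
ft_force: [1.4, -0.2, 4.6]
finger_gap: 26.8
grip_force: 51.6
```

```bash
python3 - <<'E'
from h import *
plan([((485,281,120),down(165.2),3),((490,120,220),down(189),7)])
E
```

```text
[[-0.1, -0.2, -38.0, 0.0003, 0.0003, 0.0002], [-0.1, -0.3, -38.0, 0.0003, 0.0003, 0.0002], [-0.1, -0.3, -38.0, 0.0002, 0.0004, 0.0001], [-6.6, -22.0, -14.3, 0.0, 0.0, -0.0593], [-5.2, -22.4, -14.3, 0.0, 0.0, -0.0594]]
[[-3.9, -22.7, -14.3, 0.0, 0.0, -0.0593], [-2.5, -22.9, -14.3, 0.0, 0.0, -0.0593], [-1.2, -22.9, -14.2, 0.0, 0.0, -0.0594], [0.1, -23.0, -14.3, 0.0, 0.0, -0.0593], [1.6, -23.0, -14.3, 0.0, 0.0, -0.0594]]
max [6.60e+00 2.30e+01 3.80e+01 3.00e-04 4.00e-04 5.94e-02]
```

Request:
{"name": "apply_moves", "arguments": {"rows": [[0,0,-38,0,0,0],[0,0,-38,0,0,0],[0,0,-38,0,0,0],[-6.6,-22,-14.3,0,0,-0.0593],[-5.2,-22.4,-14.3,0,0,-0.0593]]}}

```text
time: 6.75
tool_pos: [485.6, 235.2, 148.2]
tcp_rot: [-180.0, -0.0, 172.2]
ft_force: [-0.7, 1.2, -1.7]
finger_gap: 26.7
grip_force: 51.0
```

Request:
{"name": "apply_moves", "arguments": {"rows": [[-3.9,-22.7,-14.3,0,0,-0.0593],[-2.5,-22.9,-14.3,0,0,-0.0593],[-1.2,-22.9,-14.3,0,0,-0.0593],[0,-23,-14.3,0,0,-0.0593],[1.6,-23,-14.3,0,0,-0.0593]]}}

```text
time: 7.38
tool_pos: [489.0, 119.8, 219.2]
tcp_rot: [-180.0, -0.1, -170.9]
ft_force: [-0.0, 0.9, -1.7]
finger_gap: 27.2
grip_force: 51.0
```

```bash
python3 - <<'E'
from h import *
import time
eyes.snapshot("wrist");eyes.snapshot("wrist");st(); im,P=cloud("wrist"); save(im,"w2.png"); np.save("w2P.npy",P); np.save("w2I.npy",im)
for n in ["rest","rest_seat","light_foot","light_tip"]:
    for r in models.place_of(n,"wrist")[:2]: print(n,np.round(r["xyz"],1),round(r["confidence"],2))
for r in models.cut_out("rest","wrist")[:1]:
    m=r["pixels"]; np.save("w2m.npy",m); print(r["confidence"],m.sum(),rect(P,m),rect(P,m&(P[...,2]<12)))
    q=P[m&(P[...,2]>30)]; print(rect(P,m&(P[...,2]>30)))
st()
E
```

```text
7.47 [490.3 118.9 220.8] [-1.7995e+02  1.1000e-01 -1.7104e+02] q [  7.8  -7.3 101.1  -0.   86.  -91.1] gap 26.6 51.0 F [ 0.6  0.3 -2.2]
rest [494.7  -0.8  -0.5] 0.66
rest_seat [532.6   6.5  41.9] 0.8
light_foot [608.5 480.1  13.2] 0.75
light_foot [397.8 106.  228.2] 0.17
light_tip [359.6 219.3  15.5] 0.88
light_tip [481.2 375.2  13.7] 0.66
0.17 21244 ([array([522.4, 138. ]), array([341.2,  54.5]), np.float64(9.2)], np.float64(242.4), 21143) ([array([521. , 149.8]), array([339.8,  44.9]), np.float64(20.1)], np.float64(-0.2), 19)
([array([461.4, 114.8]), array([125.5,  28.2]), np.float64(9.0)], np.float64(242.4), 21124)
7.78 [489.  121.2 218.4] [ 1.7999e+02 -9.0000e-02 -1.7097e+02] q [  8.1  -7.1 101.2   0.   86.  -91. ] gap 26.9 51.0 F [-0.1 -0.8 -2. ]
```

View pics/w2.png

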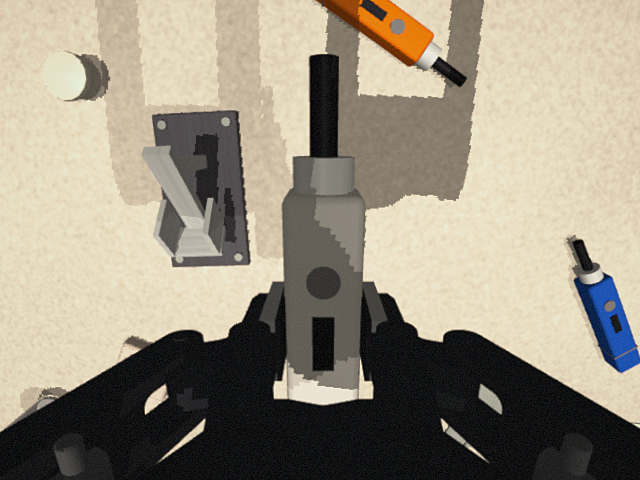

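The wrist view shows the rest at (145–250, 110–268), clear of the held light at (322,280). I'll fit the rest from this cloud and check how the light sits in the grip.

```bash
python3 - <<'E'
from h import *
P=np.load("w2P.npy");im=np.load("w2I.npy").astype(int)
z=P[...,2];g=im.max(-1); reg=(P[...,0]>390)&(P[...,0]<600)&(P[...,1]>-70)&(P[...,1]<75)
v,u=np.mgrid[0:480,0:640]; reg&=(u<255)&(u>130)&(v>100)&(v<280)
m=(reg&(z>5)&(z<13)&(g<130)).astype(np.uint8); m=cv2.morphologyEx(m,cv2.MORPH_OPEN,np.ones((3,3)))>0
print("plate",rect(P,m), "box",cv2.boxPoints(cv2.minAreaRect(P[m][:,:2].astype(np.float32))).round(1).tolist())
t=reg&(z>20); print("upper",rect(P,t))
# hypothesis origin/yaw: transform to rest frame and dissect
(c,wh,a)=cv2.minAreaRect(P[m][:,:2].astype(np.float32)); print(c,wh,a)
yaw=a if wh[0]>wh[1] else a+90
yaw=yaw%180+180 if yaw%180<90 else yaw%180
print("yaw",yaw)
Rz=Ro.from_euler('z',yaw,degrees=True); L=Rz.inv().apply(P.reshape(-1,3)-np.array([c[0],c[1],0])).reshape(480,640,3)
q=L[t&np.isfinite(z)]
for x in range(-60,70,10):
    s=q[(q[:,0]>x)&(q[:,0]<x+10)]
    if len(s)>5: print(x,len(s),"y",np.percentile(s[:,1],[2,50,98]).round(1),"z",np.percentile(s[:,2],[5,50,95]).round(1))
# held light
h=(z>180)&(u>280)&(u<370)&(v<395)&(v>50); hb=h&(im.min(-1)>60)
print("held",rect(P,hb),rect(P,h)); H=P[h]; ax=np.cos(np.radians(189));
e=((H[:,:2]-np.array([490,119.5]))@np.array([np.cos(np.radians(189)),np.sin(np.radians(189))])); 
for a0 in range(-70,110,20):
    k=(e>a0)&(e<a0+20)
    if k.sum()>20: print(a0,k.sum(),np.median(H[k,2]).round(1))
E
```

```text
plate ([array([493.7,   2.2]), array([149.2,  80.2]), np.float64(10.9)], np.float64(7.9), 7439) box [[412.79998779296875, 27.5], [428.0, -51.29999923706055], [574.5, -23.100000381469727], [559.2999877929688, 55.599998474121094]]
upper ([array([497.2,   3. ]), array([99.4, 48.3]), np.float64(10.5)], np.float64(55.0), 5542)
(493.65863037109375, 2.176898956298828) (149.17178344726562, 80.22086334228516) 10.880642890930176
yaw 190.88064289093018
-60 107 y [-23.5  -3.4  22.3] z [41.9 43.7 45.6]
-50 664 y [-23.6   2.3  22.3] z [37.3 43.5 55.2]
-40 727 y [-23.5   7.6  21.9] z [28.4 37.  65.1]
-30 732 y [-22.8   6.1  22.4] z [27.9 48.2 71.9]
-20 684 y [-22.6   1.2  22.4] z [36.3 47.6 66.4]
-10 529 y [-22.5  -1.9  22.6] z [43.2 52.2 57.6]
0 316 y [-10.2  -1.3  10.9] z [51.8 62.5 67.7]
10 349 y [-9.9 -1.8 10. ] z [64.5 72.5 77.7]
20 539 y [-9.7 -6.   9.9] z [33.3 80.6 87.8]
30 627 y [-9.5 -5.3  9.9] z [29.8 90.7 97.6]
40 268 y [-9.9 -0.7  9.9] z [92.8 95.9 98.9]
held ([array([459.9, 115.3]), array([122.8,  34.5]), np.float64(10.0)], np.float64(242.5), 15979) ([array([459.9, 115.2]), array([122.8,  34.6]), np.float64(10.0)], np.float64(242.4), 22090)
-30 3236 242.7
-10 4611 242.9
10 4653 242.8
30 4855 242.4
50 2702 235.7
70 1861 232.9
90 168 233.1
```

```bash
cat >> h.py <<'E'
H=190.9; SEAT=np.array([532.2,9.6,38]); CH=np.array([0,0,0])
hd=np.array([np.cos(np.radians(H)),np.sin(np.radians(H)),0]); Zv=np.array([0,0,1.])
AX=(hd+Zv)/2**.5; NO=(-hd+Zv)/2**.5
def tcp_for(foot,R,off=(-73,0,-8)): return np.array(foot)-R.apply(off)
E
python3 - <<'E'
from h import *
R=down(H,45); a=tcp_for(SEAT+25*AX+80*NO,R); b=tcp_for(SEAT+25*AX+10*NO,R); c=tcp_for(SEAT+5*AX+1*NO,R)
print(a.round(1),b.round(1),c.round(1),R.as_matrix().round(2))
plan([(a,R,10)])
E
```

```text
[514.1   6.1 158.2] [465.5  -3.2 108.7] [473.2  -1.8  88.2] [[-0.69 -0.19 -0.69]
 [-0.13  0.98 -0.13]
 [ 0.71  0.   -0.71]]
[[-0.7, -11.8, 6.0, 0.0013, 0.0784, -0.0031], [-1.1, -11.7, 6.0, 0.0013, 0.0783, -0.003], [-1.6, -11.8, 5.8, 0.0013, 0.0784, -0.0031], [-1.9, -11.7, 5.8, 0.0013, 0.0784, -0.0031], [-2.4, -11.8, 5.6, 0.0013, 0.0784, -0.0031]]
[[-2.8, -11.7, 5.4, 0.0013, 0.0783, -0.003], [-3.1, -11.8, 5.2, 0.0013, 0.0784, -0.0031], [-3.5, -11.8, 4.9, 0.0013, 0.0784, -0.0031], [-3.9, -11.7, 4.7, 0.0013, 0.0783, -0.0031], [-4.2, -11.8, 4.4, 0.0013, 0.0784, -0.003]]
max [4.20e+00 1.18e+01 6.00e+00 1.30e-03 7.84e-02 3.10e-03]
```

Request:
{"name": "apply_moves", "arguments": {"rows": [[-0.7,-11.8,6,0.0013,0.0784,-0.003],[-1.1,-11.7,6,0.0013,0.0784,-0.003],[-1.6,-11.8,5.8,0.0013,0.0784,-0.003],[-1.9,-11.7,5.8,0.0013,0.0784,-0.003],[-2.4,-11.8,5.6,0.0013,0.0784,-0.003]]}}

```text
time: 8.4
tool_pos: [502.3, 63.4, 188.6]
tcp_rot: [-179.8, -22.6, -170.1]
ft_force: [0.6, 0.0, -1.4]
finger_gap: 26.9
grip_force: 50.9
```

Request:
{"name": "apply_moves", "arguments": {"rows": [[-2.8,-11.7,5.4,0.0013,0.0784,-0.003],[-3.1,-11.8,5.2,0.0013,0.0784,-0.003],[-3.5,-11.8,4.9,0.0013,0.0784,-0.003],[-3.9,-11.7,4.7,0.0013,0.0784,-0.003],[-4.2,-11.8,4.4,0.0013,0.0784,-0.003]]}}

```text
time: 9.02
tool_pos: [515.0, 5.8, 158.2]
tcp_rot: [-179.9, -45.1, -169.1]
ft_force: [-0.1, 0.1, -1.4]
finger_gap: 27.1
grip_force: 51.0
```

```bash
python3 - <<'E'
from h import *
st()
R=down(H,45); plan([(tcp_for(SEAT+25*AX+10*NO,R),R,4),(tcp_for(SEAT+25*AX+2*NO,R),R,1),(tcp_for(SEAT+5*AX+1*NO,R),R,5)])
E
```

```text
9.03 [515.    5.8 158.2] [-179.95  -45.06 -169.15] q [   0.3   41.    61.6   -8.9  121.7 -102.2] gap 27.1 51.0 F [-0.1  0.1 -1.4]
[[0.1, 0.1, 17.6, -0.0001, -0.0003, -0.0001], [0.1, 0.1, 17.7, -0.0001, -0.0003, -0.0002], [0.1, 0.2, 17.6, -0.0001, -0.0002, -0.0001], [0.2, 0.1, 17.7, 0.0, -0.0003, -0.0002], [0.0, 0.0, 8.0, 0.0, 0.0, 0.0]]
[[-4.0, 0.0, 0.2, 0.0, 0.0, 0.0], [-4.0, 0.0, 0.2, 0.0, 0.0, 0.0], [-4.0, 0.0, 0.2, 0.0, 0.0, 0.0], [-4.0, 0.0, 0.2, 0.0, 0.0, 0.0], [-4.0, 0.0, 0.2, 0.0, 0.0, 0.0]]
max [4.00e+00 2.00e-01 1.77e+01 1.00e-04 3.00e-04 2.00e-04]
```

Request:
{"name": "apply_moves", "arguments": {"rows": [[0.1,0.1,17.6,0,0,0],[0.1,0.1,17.6,0,0,0],[0.1,0.1,17.6,0,0,0],[0.1,0.1,17.6,0,0,0],[0,0,7,0,0,0]]}}

```text
time: 9.65
tool_pos: [459.8, -4.0, 103.4]
tcp_rot: [-180.0, -45.0, -169.1]
ft_force: [0.2, -0.3, -2.5]
finger_gap: 27.1
grip_force: 51.0
```

Request:
{"name": "apply_moves", "arguments": {"rows": [[-4,0,0.2,0,0,0],[-4,0,0.2,0,0,0],[-4,0,0.2,0,0,0],[-4,0,0.2,0,0,0],[-3,0,0.2,0,0,0]]}}

```text
time: 10.28
tool_pos: [473.5, -2.1, 90.3]
tcp_rot: [-180.0, -44.9, -169.2]
ft_force: [1.0, 0.3, -1.4]
finger_gap: 27.2
grip_force: 51.0
```

Request:
{"name": "apply_moves", "arguments": {"rows": [[-1,0,0,0,0,0],[-1,0,0,0,0,0],[-1,0,0,0,0,0],[-1,0,0,0,0,0],[-1,0,0,0,0,0]]}}

```text
time: 10.9
tool_pos: [476.8, -1.4, 87.0]
tcp_rot: [-180.0, -44.9, -169.2]
ft_force: [-0.4, -0.5, -1.7]
finger_gap: 27.2
grip_force: 51.0
```

Request:
{"name": "apply_moves", "arguments": {"rows": [[-1,0,0.5,0,0,0],[-1,0,0.5,0,0,0],[-0.5,0,0,0,0,0],[0,0,0,0,0,0],[0,0,0,0,0,0]]}}

```text
time: 11.52
tool_pos: [477.8, -1.2, 84.6]
tcp_rot: [-180.0, -44.9, -169.2]
ft_force: [-0.1, 0.6, -2.0]
finger_gap: 27.1
grip_force: 51.0
```

Request:
{"name": "apply_moves", "arguments": {"rows": [[-0.5,0,0.5,0,0,0],[-0.5,0,0.5,0,0,0],[-0.5,0,0,0,0,0],[0,0,0,0,0,0],[0,0,0,0,0,0]]}}

```text
time: 12.15
tool_pos: [477.7, -1.3, 84.2]
tcp_rot: [-179.9, -45.0, -169.2]
ft_force: [-4.4, -0.7, 8.5]
finger_gap: 27.1
grip_force: 51.6
```

Request:
{"name": "apply_moves", "arguments": {"rows": [[0,0,0,0,0,0],[0,0,0,0,0,0],[0,0,0,0,0,0],[0,0,0,0,0,0],[0,0,0,0,0,0]], "fingers": 60}}

```text
time: 12.78
tool_pos: [478.1, -1.2, 82.7]
tcp_rot: [-180.0, -44.9, -169.2]
ft_force: [-0.2, 0.5, 0.4]
finger_gap: 59.6
grip_force: 0.0
```

Request:
{"name": "apply_moves", "arguments": {"rows": [[0,0,-10,0,0,0],[0,0,-20,0,0,0],[0,0,-30,0,0,0],[0,0,-30,0,0,0],[0,0,-20,0,0,0]]}}

```text
time: 13.4
tool_pos: [555.9, 13.8, 162.4]
tcp_rot: [-179.9, -44.8, -169.2]
ft_force: [1.0, -0.5, -1.0]
finger_gap: 60.1
grip_force: 0.0
```

```bash
python3 - <<'E'
from h import *
eyes.snapshot("wrist");eyes.snapshot("wrist");st(); im,P=cloud("wrist"); save(im,"w3.png"); np.save("w3P.npy",P); np.save("w3I.npy",im)
for n in ["light_foot","light_tip","rest_seat"]:
    for r in models.place_of(n,"wrist")[:2]: print(n,np.round(r["xyz"],1),round(r["confidence"],2))
L=np.stack([(P-SEAT)@AX,(P-SEAT)@np.cross(NO,AX),(P-SEAT)@NO],-1); L=L[np.isfinite(L[...,0])]
q=L[(abs(L[:,1])<30)&(L[:,2]>-10)&(L[:,2]<30)&(L[:,0]>-20)&(L[:,0]<180)]
for a in list(range(-20,180,10)):
    s=q[(q[:,0]>=a)&(q[:,0]<a+10)&(q[:,2]>8)]
    if len(s)>10: print(a,len(s),"lat",np.percentile(s[:,1],[2,50,98]).round(1),"n",np.percentile(s[:,2],[10,50,90]).round(1))
E
```

```text
13.5 [556.5  13.8 162.8] [-179.89  -44.66 -169.23] q [   0.8   47.4   51.4   -8.7  125.1 -102.2] gap 60.1 0.0 F [-0.1 -0.1 -0.6]
light_foot [532.4  12.7  35.7] 0.94
light_foot [289.5  71.3  12.9] 0.76
light_tip [416.2 -12.7 153.2] 0.89
light_tip [360.  222.1   9.7] 0.7
rest_seat [532.6   7.4  40.1] 0.55
-10 519 lat [-22.5   1.4  24.2] n [11.8 12.8 13.6]
0 661 lat [-21.2   0.6  23.1] n [14.  15.2 16.1]
10 729 lat [-21.5   0.6  22.9] n [14.1 15.1 16. ]
20 750 lat [-21.4   0.6  23.2] n [14.3 15.2 16. ]
30 732 lat [-21.1   0.6  23. ] n [13.5 15.1 16. ]
40 587 lat [-13.5   0.5  13.9] n [14.1 15.3 16.1]
50 599 lat [-13.4  -0.1  13.8] n [14.2 15.3 16.2]
60 609 lat [-13.2  -0.1  13.6] n [14.2 15.3 16.2]
70 645 lat [-13.1   0.5  13.5] n [14.1 15.2 16.1]
80 656 lat [-13.    0.5  13.9] n [14.  15.1 16.1]
90 692 lat [-13.5   0.5  13.8] n [13.9 15.  16. ]
100 701 lat [-13.4   0.4  13.6] n [13.8 14.9 15.7]
110 708 lat [-12.7   0.4  13.5] n [12.4 14.4 15.6]
120 426 lat [-7.8  0.4  8. ] n [ 8.8 10.9 12. ]
130 50 lat [-7.7 -0.2  7.9] n [ 8.5 10.6 11.9]
```

View pics/w3.png

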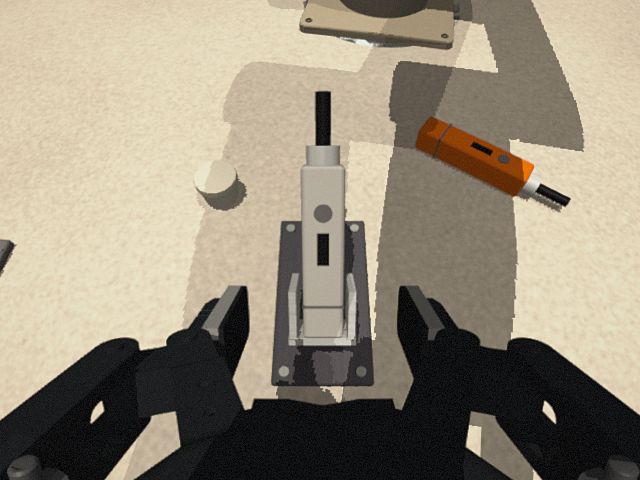

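The light is seated in the rest: foot at (323,335) on the stop, handle end 120 mm up the ramp, let go for more than 0.6 s. Next I'll regrip with the tool vertical, 70 mm from the foot.

```bash
python3 - <<'E'
from h import *
st(); R=down(H); G=SEAT+70*AX-19*Zv; print(G)
plan([(G+115*Zv,R,8),(G+60*Zv,R,2),(G,R,5)])
E
```

```text
13.7 [553.7  13.4 159.8] [-179.99  -45.02 -169.18] q [   0.8   47.4   51.9   -8.7  125.  -102.2] gap 60.2 0.0 F [-0.2  0.2  0.2]
[4.83595523e+02 2.40253098e-01 6.84974747e+01]
[[8.4, 0.0, 4.2, 0.0, -0.0982, -0.0001], [8.8, 0.1, 3.4, 0.0001, -0.0982, -0.0002], [9.0, 0.0, 2.5, 0.0, -0.0982, -0.0001], [9.3, 0.0, 1.6, 0.0, -0.0983, -0.0002], [9.3, 0.0, 0.6, 0.0001, -0.0982, -0.0001]]
[[9.4, 0.1, -0.2, 0.0, -0.0982, -0.0002], [9.3, 0.0, -1.2, 0.0, -0.0982, -0.0001], [9.2, 0.0, -2.0, 0.0001, -0.0982, -0.0001], [0.0, 0.0, 27.5, 0.0, 0.0, 0.0], [0.0, 0.0, 27.5, 0.0, 0.0, 0.0]]
[[0.0, 0.0, 12.0, 0.0, 0.0, 0.0], [0.0, 0.0, 12.0, 0.0, 0.0, 0.0], [0.0, 0.0, 12.0, 0.0, 0.0, 0.0], [0.0, 0.0, 12.0, 0.0, 0.0, 0.0], [0.0, 0.0, 12.0, 0.0, 0.0, 0.0]]
max [9.40e+00 1.00e-01 2.75e+01 1.00e-04 9.83e-02 2.00e-04]
```

Request:
{"name": "apply_moves", "arguments": {"rows": [[8.4,0,4.2,0,-0.0982,0],[8.8,0,3.4,0,-0.0982,0],[9,0,2.5,0,-0.0982,0],[9.3,0,1.6,0,-0.0982,0],[9.3,0,0.6,0,-0.0982,0]]}}

```text
time: 14.32
tool_pos: [509.5, 5.0, 174.9]
tcp_rot: [-180.0, -16.7, -169.2]
ft_force: [-1.2, 0.9, 0.5]
finger_gap: 60.0
grip_force: 0.0
```

Request:
{"name": "apply_moves", "arguments": {"rows": [[9.4,0.1,-0.2,0,-0.0982,0],[9.3,0,-1.2,0,-0.0982,0],[9.2,0,-2,0,-0.0982,0],[0,0,27.5,0,0,0],[0,0,27.5,0,0,0]]}}

```text
time: 14.95
tool_pos: [483.5, 0.0, 128.6]
tcp_rot: [-180.0, 0.1, -169.2]
ft_force: [1.6, -0.7, -0.6]
finger_gap: 60.1
grip_force: 0.0
```

Request:
{"name": "apply_moves", "arguments": {"rows": [[0,0,12,0,0,0],[0,0,12,0,0,0],[0,0,12,0,0,0],[0,0,12,0,0,0],[0,0,12,0,0,0]]}}

```text
time: 15.58
tool_pos: [484.7, 0.2, 68.6]
tcp_rot: [-180.0, 0.1, -169.2]
ft_force: [0.5, -0.5, -0.1]
finger_gap: 60.0
grip_force: 0.0
```

```bash
python3 - <<'E'
from h import *
import time
for _ in range(3): st(); eyes.snapshot("wrist")
E
```

```text
15.57 [4.847e+02 2.000e-01 6.860e+01] [-1.7997e+02  1.0000e-01 -1.6916e+02] q [  -6.    -2.2  113.    -0.    69.2 -106.9] gap 60.0 0.0 F [ 0.5 -0.5 -0.1]
15.62 [4.835e+02 3.000e-01 6.680e+01] [ 1.7999e+02 -4.0000e-02 -1.6916e+02] q [  -6.    -2.1  113.1   -0.    69.1 -106.9] gap 60.0 0.0 F [-1.   0.7 -1.4]
15.68 [4.833e+02 3.000e-01 6.740e+01] [ 1.7999e+02 -6.0000e-02 -1.6916e+02] q [  -6.    -2.2  113.1   -0.    69.2 -106.9] gap 60.0 0.0 F [-0.5 -0.1 -0.5]
```

Request:
{"name": "apply_moves", "arguments": {"rows": [[0,0,0,0,0,0],[0,0,0,0,0,0],[0,0,0,0,0,0],[0,0,0,0,0,0],[0,0,0,0,0,0]], "fingers": 10, "grip_force": 60}}

```text
time: 16.35
tool_pos: [485.1, 0.1, 69.9]
tcp_rot: [-179.9, 0.2, -169.2]
ft_force: [-1.9, -0.3, 5.8]
finger_gap: 27.4
grip_force: 59.4
```

```bash
python3 - <<'E'
from h import *
st()
plan([((483.6,0.2,210),down(H),5),((495,-110,230),down(100),10),((520,-220,230),down(10),10)])
E
```

```text
16.35 [4.851e+02 1.000e-01 6.990e+01] [-1.7995e+02  1.5000e-01 -1.6916e+02] q [  -6.    -2.4  112.9   -0.    69.3 -106.9] gap 27.4 59.4 F [-1.9 -0.3  5.8]
[[0.2, 0.1, -28.0, -0.0002, 0.0005, -0.0002], [0.2, 0.0, -28.0, -0.0002, 0.0006, -0.0002], [0.3, 0.1, -28.0, -0.0002, 0.0005, -0.0003], [0.2, 0.1, -28.0, -0.0002, 0.0005, -0.0002], [0.3, 0.0, -28.1, -0.0001, 0.0006, -0.0002]]
[[1.0, -11.0, -2.0, 0.0, 0.0, 0.1586], [-0.8, -11.1, -2.0, 0.0, 0.0, 0.1587], [-2.6, -10.7, -2.0, 0.0, 0.0, 0.1586], [-4.2, -10.3, -2.0, 0.0, 0.0, 0.1587], [-5.7, -9.5, -2.0, 0.0, 0.0, 0.1586]]
[[-7.2, -8.4, -2.0, 0.0, 0.0, 0.1587], [-8.4, -7.2, -2.0, 0.0, 0.0, 0.1586], [-9.5, -5.7, -2.0, 0.0, 0.0, 0.1587], [-10.2, -4.2, -2.0, 0.0, 0.0, 0.1586], [-10.8, -2.5, -1.9, 0.0, 0.0, 0.1587]]
[[-11.3, 0.5, 0.0, 0.0, 0.0, 0.1571], [-11.0, 2.3, 0.0, 0.0, 0.0, 0.1571], [-10.5, 4.1, 0.0, 0.0, 0.0, 0.157], [-9.8, 5.6, 0.0, 0.0, 0.0, 0.1571], [-8.8, 7.0, 0.0, 0.0, 0.0, 0.1571]]
[[-7.6, 8.4, 0.0, 0.0, 0.0, 0.1571], [-6.2, 9.5, 0.0, 0.0, 0.0, 0.157], [-4.6, 10.2, 0.0, 0.0, 0.0, 0.1571], [-3.0, 10.9, 0.0, 0.0, 0.0, 0.1571], [-1.2, 11.3, 0.0, 0.0, 0.0, 0.1571]]
max [1.130e+01 1.130e+01 2.810e+01 2.000e-04 6.000e-04 1.587e-01]
```

Request:
{"name": "apply_moves", "arguments": {"rows": [[0,0,-20,0,0,0],[0,0,-30,0,0,0],[0,0,-30,0,0,0],[0,0,-30,0,0,0],[0,0,-30,0,0,0]]}}

```text
time: 16.98
tool_pos: [483.8, 0.3, 209.6]
tcp_rot: [-180.0, 0.0, -169.2]
ft_force: [-0.2, 0.3, -2.7]
finger_gap: 27.2
grip_force: 59.2
```

Request:
{"name": "apply_moves", "arguments": {"rows": [[1,-11,-2,0,0,0.1587],[-0.8,-11,-2,0,0,0.1587],[-2.6,-10.7,-2,0,0,0.1587],[-4.2,-10.3,-2,0,0,0.1587],[-5.7,-9.5,-2,0,0,0.1587]]}}

```text
time: 17.6
tool_pos: [489.5, -55.0, 218.6]
tcp_rot: [180.0, 0.0, 145.1]
ft_force: [0.0, -0.5, -1.3]
finger_gap: 27.3
grip_force: 59.2
```

Request:
{"name": "apply_moves", "arguments": {"rows": [[-7.2,-8.4,-2,0,0,0.1587],[-8.4,-7.2,-2,0,0,0.1587],[-9.5,-5.7,-2,0,0,0.1587],[-10.2,-4.2,-2,0,0,0.1587],[-10.8,-2.5,-2,0,0,0.1587]]}}

```text
time: 18.23
tool_pos: [495.2, -110.0, 228.6]
tcp_rot: [180.0, -0.0, 99.6]
ft_force: [-0.3, 0.5, -1.6]
finger_gap: 27.7
grip_force: 59.2
```

Request:
{"name": "apply_moves", "arguments": {"rows": [[-11.3,0.5,0,0,0,0.1571],[-11,2.3,0,0,0,0.1571],[-10.5,4.1,0,0,0,0.1571],[-9.8,5.6,0,0,0,0.1571],[-8.8,7,0,0,0,0.1571]]}}

```text
time: 18.85
tool_pos: [507.7, -165.0, 228.5]
tcp_rot: [180.0, -0.0, 54.6]
ft_force: [-0.3, 0.0, -1.8]
finger_gap: 27.4
grip_force: 59.2
```

Request:
{"name": "apply_moves", "arguments": {"rows": [[-7.6,8.4,0,0,0,0.1571],[-6.2,9.5,0,0,0,0.1571],[-4.6,10.2,0,0,0,0.1571],[-3,10.9,0,0,0,0.1571],[-1.2,11.3,0,0,0,0.1571]]}}

```text
time: 19.48
tool_pos: [520.1, -220.1, 228.5]
tcp_rot: [-180.0, -0.0, 9.6]
ft_force: [-0.2, 1.3, -2.4]
finger_gap: 27.1
grip_force: 59.2
```

```bash
python3 - <<'E'
from h import *
eyes.snapshot("wrist");eyes.snapshot("wrist");st(); im,P=cloud("wrist"); save(im,"w4.png"); np.save("w4P.npy",P); np.save("w4I.npy",im)
st()
for n in ["charger","charger_pad"]:
    for r in models.place_of(n,"wrist")[:1]: print(n,np.round(r["xyz"],1),round(r["confidence"],2))
for r in models.cut_out("charger","wrist")[:1]:
    m=r["pixels"]; np.save("w4m.npy",m); print(r["confidence"],m.sum(),rect(P,m&(P[...,2]>5)&(P[...,2]<25)))
    q=P[m&(P[...,2]>12.8)&(P[...,2]<20)]; print(cv2.minAreaRect(q[:,:2].astype(np.float32)),np.nanmedian(q,0))
E
```

```text
19.57 [ 520.1 -220.6  228.5] [ 1.80e+02 -3.00e-02  9.73e+00] q [-28.2   2.1  91.2   0.   86.6  52.1] gap 26.9 59.3 F [-0.5  0.1 -1.9]
19.62 [ 520.  -220.   228.6] [-1.7998e+02 -4.0000e-02  1.0010e+01] q [-28.2   2.1  91.3   0.   86.7  51.8] gap 27.1 59.3 F [-0.2  0.4 -1.9]
charger [ 551.1 -336.4    4.5] 0.83
charger_pad [ 550.7 -340.2   16.8] 0.66
0.7 7579 ([array([ 552.9, -339.6]), array([100.9,  75.2]), np.float64(6.4)], np.float64(10.2), 7502)
((553.1234741210938, -339.734619140625), (34.3914794921875, 35.43075180053711), 6.891132831573486) [ 553.65455965 -339.63269406   15.08574067]
```

View pics/w4.png

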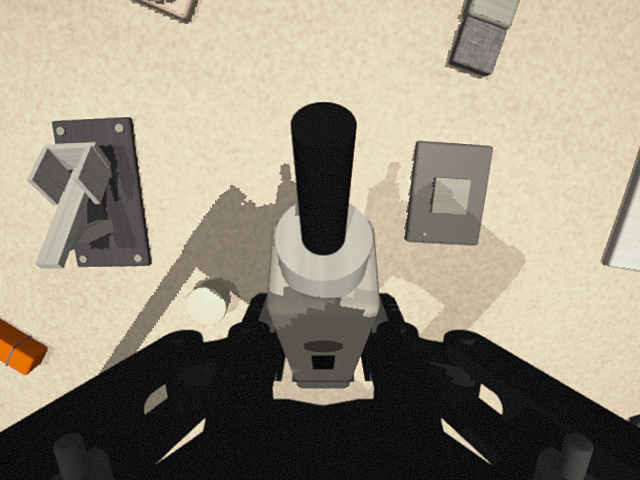

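The view shows the charger clearly at (450,195), fitted centre (553.0,-339.7) and heading 6.5°, and the light held at 45° with its tip at (323,115). Next I'll check the held angle and foot offset.

```bash
python3 - <<'E'
from h import *
P=np.load("w4P.npy"); R=down(9.85); T=R.inv().apply((P-np.array([520,-220.3,228.5])).reshape(-1,3)).reshape(P.shape)
v,u=np.mgrid[0:480,0:640]
a=np.array([1,0,-1])/2**.5; n=np.array([-1,0,-1])/2**.5; off=np.array([-49.3,0,31])
W=np.stack([(T-off)@a,T[...,1],(T-off)@n],-1)
k=np.isfinite(W[...,0])&(abs(W[...,1])<25)&(abs(W[...,2])<25)&(W[...,0]>-10)&(W[...,0]<180)&(u>230)&(u<410)
q=W[k]
for s in range(40,170,8):
    t=q[(q[:,0]>=s)&(q[:,0]<s+8)]
    if len(t)>10: print(s,len(t),"lat",np.percentile(t[:,1],[2,98]).round(1),"n",np.percentile(t[:,2],[5,50,95]).round(1))
t=q[(q[:,0]>78)&(q[:,0]<114)&(q[:,2]>8)&(abs(q[:,1])<12)]; f=np.linalg.lstsq(np.c_[t[:,0],t[:,1],np.ones(len(t))],t[:,2],rcond=None)[0]; print(f, np.degrees(np.arctan(f[:2])),len(t))
c=q[(q[:,0]>134)&(q[:,0]<165)]; print("tube lat slope",np.polyfit(c[:,0],c[:,1],1), "smax",np.percentile(q[:,0],[99,99.9]))
x=W[k&(W[...,0]>116)&(W[...,0]<126)&(abs(W[...,2])<13)&(abs(W[...,1])>11.5)]; print("shoulder",len(x),np.median(x[:,0]) if len(x) else 0)
E
```

```text
40 199 lat [-12.2  12.3] n [12.4 13.  13.2]
48 195 lat [-12.6  12.3] n [12.6 13.3 13.5]
56 299 lat [-12.4  12.1] n [12.7 13.3 13.9]
64 503 lat [-24.4  24.4] n [-12.1  13.1  13.8]
72 986 lat [-24.5  24.5] n [-6.7 13.  20.2]
80 1201 lat [-23.5  23.6] n [-0.2 13.  20.7]
88 1352 lat [-20.1  20. ] n [ 3.7 12.7 16. ]
96 2303 lat [-24.3  23.6] n [ 8.9 12.8 16.2]
104 1415 lat [-23.5  21.6] n [12.3 12.9 19. ]
112 4591 lat [-19.3  17.9] n [-3.6 11.6 24.1]
120 1730 lat [-12.1  11.5] n [ 3.4  8.8 10.9]
128 4948 lat [-10.2   9.9] n [-6.7  3.3  9.2]
136 923 lat [-4.7  4.5] n [0.6 3.  3.9]
144 1241 lat [-4.7  4.5] n [0.6 2.9 3.9]
152 1698 lat [-4.7  4.6] n [0.5 2.9 3.9]
160 3823 lat [-4.5  4.6] n [-5.1  0.7  3.6]
[-1.49992437e-02 -8.91914582e-04  1.43553364e+01] [-0.85932892 -0.05110293] 2786
tube lat slope [ 0.00467464 -0.77440059] smax [165.43422377 165.92513117]
shoulder 1213 118.93918893299521
```

```bash
cat >> h.py <<'E'
PAD=np.array([553.0,-339.7,15.]); OFF2=np.array([-48.6,0,31.7])
E
python3 - <<'E'
from h import *
R=down(6.5,45)
a,b=[tcp_for(PAD+d*Zv,R,OFF2) for d in (60,10)]; print(a,b)
plan([(a,R,10),(b,R,5)])
E
```

```text
[ 564.8732876  -338.34720975  131.78067453] [ 564.8732876  -338.34720975   81.78067453]
[[2.3, 12.5, 9.7, -0.0025, 0.0784, 0.0059], [1.6, 12.4, 9.9, -0.0024, 0.0784, 0.0059], [0.9, 12.5, 10.1, -0.0025, 0.0784, 0.0059], [0.2, 12.3, 10.1, -0.0024, 0.0784, 0.006], [-0.5, 12.4, 10.1, -0.0025, 0.0784, 0.0059]]
[[-1.3, 12.4, 10.1, -0.0024, 0.0784, 0.0059], [-1.9, 12.3, 10.0, -0.0025, 0.0784, 0.0059], [-2.7, 12.3, 9.8, -0.0024, 0.0784, 0.0059], [-3.4, 12.3, 9.7, -0.0025, 0.0784, 0.0059], [-4.0, 12.3, 9.4, -0.0025, 0.0784, 0.0059]]
[[-7.1, 0.0, 7.1, 0.0, 0.0, 0.0], [-7.0, 0.0, 7.0, 0.0, 0.0, 0.0], [-7.1, 0.0, 7.1, 0.0, 0.0, 0.0], [-7.1, 0.0, 7.0, 0.0, 0.0, 0.0], [-7.1, 0.0, 7.1, 0.0, 0.0, 0.0]]
max [7.10e+00 1.25e+01 1.01e+01 2.50e-03 7.84e-02 6.00e-03]
```

Request:
{"name": "apply_moves", "arguments": {"rows": [[2.3,12.5,9.7,-0.0025,0.0784,0.006],[1.6,12.4,9.9,-0.0025,0.0784,0.006],[0.9,12.5,10.1,-0.0025,0.0784,0.006],[0.2,12.3,10.1,-0.0025,0.0784,0.006],[-0.5,12.4,10.1,-0.0025,0.0784,0.006]]}}

```text
time: 20.4
tool_pos: [542.7, -279.4, 180.7]
tcp_rot: [179.5, -22.7, 8.4]
ft_force: [0.9, -0.2, -2.3]
finger_gap: 27.3
grip_force: 59.3
```

Request:
{"name": "apply_moves", "arguments": {"rows": [[-1.3,12.4,10.1,-0.0025,0.0784,0.006],[-1.9,12.3,10,-0.0025,0.0784,0.006],[-2.7,12.3,9.8,-0.0025,0.0784,0.006],[-3.4,12.3,9.7,-0.0025,0.0784,0.006],[-4,12.3,9.4,-0.0025,0.0784,0.006]]}}

```text
time: 21.02
tool_pos: [564.8, -339.1, 132.2]
tcp_rot: [179.7, -45.2, 6.5]
ft_force: [0.2, 0.6, -1.8]
finger_gap: 27.3
grip_force: 59.3
```

Request:
{"name": "apply_moves", "arguments": {"rows": [[-7,0,7,0,0,0],[-7,0,7,0,0,0],[-7,0,7,0,0,0],[-7,0,7,0,0,0],[-5,0,5,0,0,0]]}}

```text
time: 21.65
tool_pos: [564.9, -338.6, 84.9]
tcp_rot: [179.9, -45.0, 6.3]
ft_force: [-0.3, -0.2, -2.1]
finger_gap: 27.7
grip_force: 59.4
```

```bash
python3 - <<'E'
from h import *
R=down(6.5,45); fs=[]
for cam in ["scene","top","wrist","scene","wrist"]:
    s=sense(); im,d=eyes.snapshot(cam); Rm=Ro.from_euler('xyz',s["tcp_rot"],degrees=True)
    fs.append(np.r_[np.array(s["tool_pos"])+Rm.apply(OFF2)-PAD, Rm.apply(np.array([1,0,-1])/2**.5)[:2]])
    if cam!="wrist" or len(fs)==3:
        for n in ["light_foot","light_tip","charger_pad"]:
            r=[x for x in models.place_of(n,cam) if np.hypot(*(np.array(x["xyz"])[:2]-PAD[:2]))<60][:1]
            for x in r: print(cam,n,np.round(x["xyz"],1),round(x["confidence"],2))
print(np.mean(fs,0).round(3)); st(); save(im,"w5.png")
plan([(tcp_for(PAD+3*Zv,R,OFF2),R,5)])
E
```

```text
scene light_foot [ 554.3 -335.5   27.3] 0.58
scene light_tip [ 550.  -340.8  192.6] 0.86
scene charger_pad [ 555.3 -342.7   13.2] 0.75
top light_foot [ 551.4 -335.8   30.4] 0.71
top light_tip [ 552.1 -341.9  193.4] 0.92
top charger_pad [ 555.1 -338.8   19.4] 0.67
wrist light_tip [ 553.8 -341.5  193.1] 0.85
scene light_foot [ 551.3 -340.3   26.5] 0.94
scene light_tip [ 548.6 -341.3  195.1] 0.75
scene charger_pad [ 555.5 -342.5   16.4] 0.89
[-1.8000e-02 -6.8900e-01  1.3734e+01 -1.0000e-03  1.0000e-03]
22.5 [ 564.7 -339.1   85.5] [179.95 -45.03   6.3 ] q [-56.1   5.8 115.8  55.5  49.5  -6.9] gap 27.5 59.4 F [ 0.4 -0.5 -3.2]
[[-1.5, -0.1, 1.5, 0.0007, -0.0001, -0.0005], [-1.5, -0.2, 1.6, 0.0006, -0.0001, -0.0005], [-1.5, -0.1, 1.5, 0.0007, -0.0001, -0.0005], [-1.4, -0.2, 1.6, 0.0007, -0.0001, -0.0005], [-1.5, -0.1, 1.5, 0.0006, 0.0, -0.0005]]
max [1.5e+00 2.0e-01 1.6e+00 7.0e-04 1.0e-04 5.0e-04]
```

View pics/w5.png

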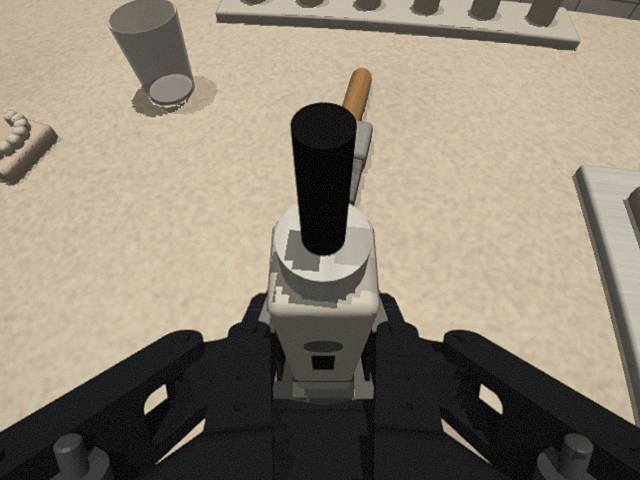

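The light is upright over the pad, tip at (323,115), and the networks agree with the computed pose. I'll lower it to contact.

Request:
{"name": "apply_moves", "arguments": {"rows": [[-1.5,-0.1,1.5,0,0,0],[-1.5,-0.1,1.5,0,0,0],[-1.5,-0.1,1.5,0,0,0],[-1.5,-0.1,1.5,0,0,0],[-1.4,-0.1,1.4,0,0,0]]}}

```text
time: 23.12
tool_pos: [564.7, -338.5, 74.8]
tcp_rot: [180.0, -45.0, 6.3]
ft_force: [0.3, 0.3, -1.5]
finger_gap: 27.1
grip_force: 59.4
```

Request:
{"name": "apply_moves", "arguments": {"rows": [[-0.5,0,0.5,0,0,0],[-0.5,0,0.5,0,0,0],[-0.5,0,0.5,0,0,0],[0,0,0,0,0,0],[0,0,0,0,0,0]]}}

```text
time: 23.75
tool_pos: [564.7, -338.6, 72.9]
tcp_rot: [179.9, -45.0, 6.3]
ft_force: [0.3, -0.8, -2.0]
finger_gap: 27.6
grip_force: 59.4
```

Request:
{"name": "apply_moves", "arguments": {"rows": [[-0.4,0,0.4,0,0,0],[-0.3,0,0.3,0,0,0],[0,0,0,0,0,0],[0,0,0,0,0,0],[0,0,0,0,0,0]]}}

```text
time: 24.38
tool_pos: [564.9, -338.7, 72.3]
tcp_rot: [179.9, -45.1, 6.3]
ft_force: [-3.0, 2.0, 4.8]
finger_gap: 27.4
grip_force: 60.2
```

Request:
{"name": "apply_moves", "arguments": {"rows": [[-0.3,0,0.3,0,0,0],[-0.2,0,0.2,0,0,0],[0,0,0,0,0,0],[0,0,0,0,0,0],[0,0,0,0,0,0]]}}

```text
time: 25.0
tool_pos: [565.2, -338.8, 72.3]
tcp_rot: [179.9, -45.1, 6.4]
ft_force: [-5.5, 2.8, 10.0]
finger_gap: 27.5
grip_force: 60.9
```

Request:
{"name": "apply_moves", "arguments": {"rows": [[0.3,0,-0.3,0,0,0],[0,0,0,0,0,0],[0,0,0,0,0,0],[0,0,0,0,0,0],[0,0,0,0,0,0]], "grip_force": 20}}

```text
time: 25.62
tool_pos: [565.1, -338.8, 72.3]
tcp_rot: [179.9, -45.1, 6.3]
ft_force: [-2.7, 1.7, 6.7]
finger_gap: 27.3
grip_force: 60.2
```

Request:
{"name": "apply_moves", "arguments": {"rows": [[0,0,0,0,0,0],[0,0,0,0,0,0],[0,0,0,0,0,0],[0,0,0,0,0,0],[0,0,0,0,0,0]], "fingers": 60}}

```text
time: 26.25
tool_pos: [564.7, -338.6, 71.5]
tcp_rot: [180.0, -45.0, 6.3]
ft_force: [-0.0, -1.1, -0.5]
finger_gap: 60.0
grip_force: 0.0
```

Request:
{"name": "apply_moves", "arguments": {"rows": [[0,0,-5,0,0,0],[0,0,-12,0,0,0],[0,0,-20,0,0,0],[0,0,-25,0,0,0],[0,0,-25,0,0,0]]}}

```text
time: 26.88
tool_pos: [502.6, -345.4, 134.2]
tcp_rot: [179.9, -45.0, 6.3]
ft_force: [-0.4, 0.7, 0.1]
finger_gap: 60.3
grip_force: 0.0
```

```bash
python3 - <<'E'
from h import *
eyes.snapshot("wrist");eyes.snapshot("wrist");st(); im,P=cloud("wrist"); save(im,"w6.png")
for n in ["light_foot","light_tip"]:
    for r in models.place_of(n,"wrist")[:1]: print(n,np.round(r["xyz"],1),round(r["confidence"],2))
for z0,z1 in [(30,60),(60,90),(90,120),(125,134),(148,176)]:
    m=near(P,PAD,45,z0,z1)
    if m.sum()>10: print(z0,rect(P,m))
m=near(P,PAD,12,174,190); print("top",P[m].max(0) if m.any() else 0, np.median(P[m],0) if m.any() else 0)
E
```

```text
26.98 [ 502.9 -347.1  136. ] [179.63 -45.11   6.43] q [-63.2  -4.6 119.9  51.3  58.   -5.5] gap 59.9 0.0 F [-0.2 -0.3 -0.1]
light_foot [ 551.  -334.9   12. ] 0.67
light_tip [ 552.  -343.4  177.6] 0.55
30 ([array([ 539.7, -340.7]), array([ 4.2, 28.2]), np.float64(6.4)], np.float64(46.1), 655)
60 ([array([ 539.4, -340.8]), array([ 4. , 27.9]), np.float64(6.0)], np.float64(76.5), 894)
90 ([array([ 539.5, -340.8]), array([ 4.5, 27.9]), np.float64(6.4)], np.float64(106.7), 1307)
125 ([array([ 552. , -339.5]), array([28.6, 28.1]), np.float64(6.5)], np.float64(131.9), 880)
148 ([array([ 548.6, -339.5]), array([10.4, 20. ]), np.float64(7.9)], np.float64(163.6), 1027)
top [ 557.93764137 -334.28567424  181.48926772] [ 550.51502873 -339.64857623  179.52055952]
```

View pics/w6.png

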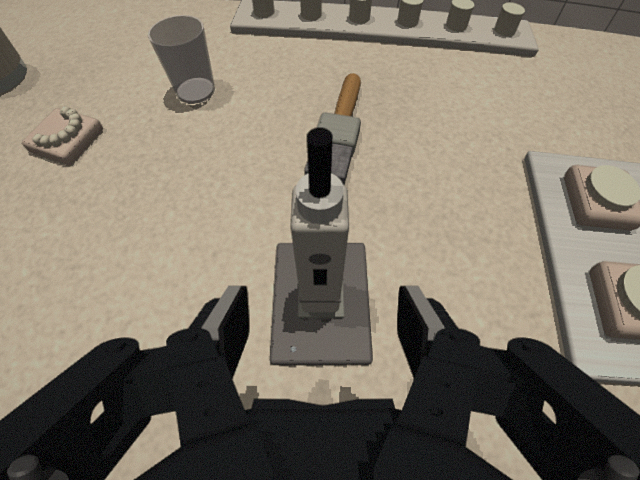

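The light stands upright on the pad with its foot at (320,310), square with the plate and about 1 mm off centre. The gripper is clear.

```bash
python3 -c "
from bench import job; print(job.hand_in())"
```

```text
the job is handed in; nothing more can be done
None
```

I laid the light fully home in the rest, let go and regripped it, then stood it upright on the charger pad, about 1 mm off centre and square. I handed the job in at about 27 s; no verdict came back.

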